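# Open the touch-latch bitters cupboard

### The job

Two handleless touch-latch cupboards stand on the worktop; the bitters are in the wider one. With the fingers, lightly press its door inward near the edge away from the hinges until the catch lets go, let the door spring ajar, then push it wide open from behind with the fingers so that the bottles can be reached. Do not pinch or grip anything, leave the narrow cupboard shut, and leave the bottles and everything on the worktop where they stand.

Things in the scene. Friction and masses are not known exactly. Their poses are not given: they have to be found in the camera images.
- wide_cupboard: The wider wooden cupboard, fixed: 130 mm deep with its door, 190 mm wide, 195 mm high, no handle. Origin: centre of its underside, on the worktop. Own x points from door to back, y to the left seen from the front, z up; the door front is the plane x = -65 mm. Which cupboard stands on the left varies.
- wide_door (a joint): Angle (rad) of the wide cupboard's door, hinged at its left (+y) side: 0 shut and latched, positive swinging out to the robot, up to 1.75; it can be pushed in to -0.06. When the catch is freed and the finger draws back, a damped spring plunger sets it ajar at about 0.6 rad within about a second. Beyond that light hinge friction (0.05 N m) keeps it where it is left.
- wide_door_hinge (a point): Point on the wide door's vertical hinge axis: in its front face, at its left edge (two small brass knuckles show there), level with its top edge, 195 mm above the worktop. The door is a flat panel covering the whole front above a 22 mm toe gap, 190 mm wide, 173 mm high, 14 mm thick; 10 mm clear to the carcass behind it.
- wide_door_press (a point): Good place to press the wide door: on its outer face, 25 mm from the free (right) edge, 20 mm below its top edge. Moves with the door; press along the cupboard's +x. Pushed in about 5 mm here (-0.03 rad, about 2 N) the catch lets go; the door stops at 9 mm.
- narrow_cupboard: The narrower cupboard, fixed, same depth, height, material and catch, 120 mm wide; origin and axes likewise. It is to stay shut.
- narrow_door (a joint): Angle (rad) of the narrow cupboard's door (120 mm wide, hinged at its right, the -y side): 0 shut, positive outward.
- bitters_amber: Dosing bottle, 48 mm across, 142 mm high, upright inside the wide cupboard; origin at the centre of its base, 32 mm above the worktop.
- bitters_green: Dosing bottle, 43 mm across, 132 mm high, upright inside the wide cupboard; origin at the centre of its base, 32 mm above the worktop.
- corkscrew: Steel wing corkscrew, 41 x 64 x 166 mm, standing between the cupboards; origin at the centre of its base. Leave alone.
- jigger: Steel double jigger, 44 mm across, 88 mm high, standing in front of the gap between the cupboards; origin at the centre of its base. Leave alone.
- stopper: Steel wine stopper, 37 mm across, 73 mm high, standing nearer the robot; origin at the centre of its base. Leave alone.
- coaster: Slate coaster, 92 x 92 x 8 mm, at the right; origin at the centre of its underside. Leave alone.
- tumbler: Glass tumbler, 84 mm across, 106 mm high, on the coaster; origin at the centre of its base. Leave alone.
- pick_box: Small wooden box, 58 x 96 x 39 mm, at the right; origin at the centre of its underside. Leave alone.
- bottle_opener: Flat bottle opener, 45 x 154 x 11 mm, lying on the worktop at the left; origin at the centre of its underside. Leave alone.
- bar_spoon: Steel bar spoon, 24 x 256 x 10 mm, lying on the worktop at the right; origin at the centre of its underside. Leave alone.

How it is judged:
On the way, in this order (a step that is already met when the one before it is completed fails the run):
1. the wide door is pressed inward (value of joint wide_door below -0.015 rad), for 0.02 s.
2. the catch has let go and the wide door stands ajar (value of joint wide_door above 0.25 rad), for 0.1 s.
At the end, for the whole second after the job is handed in: The wide door stands at rest open by more than 1.05 rad (60 degrees), the narrow door is shut (under 0.05 rad), and the bottles and bystanders are within 20 mm of where they stood (value of joint wide_door above 1.05 rad and velocity of joint wide_door between -0.05 and 0.05 rad/s and value of joint narrow_door below 0.05 rad and distance of each of bitters_amber, bitters_green, corkscrew, jigger, stopper, coaster, tumbler, pick_box, bottle_opener, bar_spoon from where it was at the start of the episode below 0.02 m); the robot touches nothing.
It fails at once if the narrow cupboard's door is released or opened (value of joint narrow_door above 0.05 rad).
It fails at once if a door is pinched or hit hard (more than 40 N from the fingers) (contact force between the fingers and wide_cupboard above 40 N).
It fails at once if a bottle or a bystander is gripped (over 15 N from the fingers), lifted, carried or shifted more than 20 mm (contact force between the fingers and bitters_amber above 15 N or contact force between the fingers and bitters_green above 15 N or contact force between the fingers and corkscrew above 15 N or contact force between the fingers and jigger above 15 N or contact force between the fingers and stopper above 15 N or contact force between the fingers and coaster above 15 N or contact force between the fingers and tumbler above 15 N or contact force between the fingers and pick_box above 15 N or contact force between the fingers and bottle_opener above 15 N or contact force between the fingers and bar_spoon above 15 N or distance of any of bitters_amber, bitters_green, corkscrew, jigger, stopper, coaster, tumbler, pick_box, bottle_opener, bar_spoon from where it was at the start of the episode above 0.02 m).
It also fails if it takes over 56 s, if anything falls off the work surface, if the arm or the gripper's body presses on something with over 40 N, if the wrist force passes 120 N, or if a joint passes its speed limit or range.

### The arm

A 6-joint arm with a two-finger parallel gripper is mounted at the origin on a cart in front of the work surface, level with it; the furniture and walls round the work are solid. World frame = base frame: x ahead of the robot, y to its left, z up, the work surface at z = 0. Lengths are in m, angles in rad, forces in N, time in s.
With the tool pointing down it reaches from about 0.4 to 0.825 m from the base axis. Payload 7 kg.
Tool frame: the origin (TCP) lies on the centre line of the jaws, within the pads' length; the fingertips stand 25 mm ahead of it and the grasp point (between the pads) lies 6 mm ahead of it; z points along the fingers, y is the direction in which the jaws open and shut (so a half turn about z gives the same grasp; the last joint's range is limited). The gripper opens to 88 mm and grips with 3 to 60 N. Pads are 19 mm wide; open, the fingers measure 130 mm over their backs; the gripper's body (78 mm by 193 mm) begins 47 mm behind the grasp point.
Start: joints at [-0.407, 0.359, 0.012, 0, -1.224, -0.288], TCP at [0.518, -0.432, 0.252] pointing down, gripper open.
Joint ranges: [-3.07, 3.07], [-1.43, 2.12], [-1.02, 1.25], [-3.03, 1.67], [-3.05, -0], [-3.03, 3.03]. Speed limits (rad/s): [2.39, 2.39, 3.01, 3.14, 3.14, 3.14].

### API

Orientations are given as [roll, pitch, yaw] about the fixed x, y, z axes, in that order (R = Rz(yaw) Ry(pitch) Rx(roll)).
In Python, from station import * gives the robot as it stands. The module is installed in compiled form; this text tells all that it offers.
- The arm moves only by the tool step_arm, never from a script. Its argument "commands" is text: rows parted by semicolons, each of 6 numbers parted by spaces: the shift along the tool's x, y, z in mm, then the turn, a rotation vector about the tool's x, y, z in rad. A call has 1 to 8 rows; each row shifts and turns the commanded pose from where the row before left it, along the tool's axes as they then stand; what a row does not reach is not made up. A row lasts 1/8 s, in which the tool goes at most 62.5 mm and 10.7 degrees, less where a joint would pass 70% of its speed; a pose out of reach is approached as far as the arm can. A call is refused whole if a number of a shift passes 62.5 or a number of a turn 0.188, either way. A call with a gripper value outside its range is refused whole. "jaw" is the finger opening in mm, from 0 to 87.6, set as the call begins (left out, the last holds). The fingers move at their own pace and stop on an object; "grip_force" is the grip in N (left out, the last holds). Time passes only in rows, so rows that do not move let the fingers close. It gives the time, the measured TCP pose, the force and the opening at its end, in the units of the state.
- get_state(): the state, without advancing time (a new reading comes with each control period).
- grab_frame(name): name is "scene" or "side" or "wrist"; returns a dict with "frame" (420x560x3 uint8, red, green, blue), "fovy" (degrees; the focal length in pixels is half the picture's height over the tangent of half this angle, whatever the lens; pixels are square), "cx", "cy" (the principal point, pixels), "rvec" (rotation vector, rad) and "tvec" (3), from world to camera coordinates, as OpenCV has them; the wrist camera has in their place "tool_from_camera" (4x4, takes a point from camera to tool coordinates, whose origin is the TCP and whose axes are the flange's). Camera axes: x right, y down, z forward; pixel columns grow to the right and rows downward; lengths in m; the calibration is good to about 2 mm. A picture is of the moment at which its call begins: read the wrist's pose just before it. There is no depth.
- job_done(): hands the job in, once; it reports no verdict.
Trained networks look in a picture, given as the dict that the camera call returned (one of the last four; its "shot" number tells which), for a name from the list of things; names that differ only in an ending like _2 or _b are one class to them, and where a whole thing is asked for, a point or a joint stands for the part that bears it (a point fixed in the world has none). Each returns a list of dicts, best first, with "conf" (0 to 1); they miss things now and then, are a little off and sometimes report something else, mostly with a low value. They report only what shows in the picture. A call takes as long as a camera call.
- recognise(picture, name): "pixel" ([column, row] in pixels, amid what is visible of it).
The state is a dict: "t": time; "q": joint angles; "qd": joint speeds; "joint_efforts": joint torques, N m; "eef_pos": TCP position; "ee_rot": TCP orientation; "force": force on the tool from outside, world axes, zero at the start; "moment": the same for the moment, N m; "width": finger opening in m.
Only numpy, scipy, OpenCV 4.12 (cv2) and the standard library are available. Lean on these libraries where they do the work, as an engineer would, in place of code of your own. Each camera call takes 0.05 s, during which the arm holds its last target.

## Working session

There is one attempt and no reset: what is moved stays moved. The work goes in short steps, Python scripts to look and compute and a tool call to move; the robot and the scene stay as the last step left them, time stands still between calls to the robot, and variables do not carry over. Pictures are saved under pics/ and viewed, and the job is handed in when it is done.

Besides the shell and the picture viewer there is one more tool, called after "Request:" by a JSON object that holds its "op" and its "data". step_arm: Moves the arm, as the interface text tells. Its arguments: {"type":"object","properties":{"commands":{"type":"string"},"jaw":{"type":"number"},"grip_force":{"type":"number"}},"required":["commands"]}

```bash
mkdir -p pics; cat > h.py <<'E'
from station import *
import numpy as np, cv2, json
def shot(n,fn):
    p=grab_frame(n); cv2.imwrite('pics/'+fn,p['frame'][:,:,::-1]); return p
def cam(p):
    f=p['frame'].shape[0]/2/np.tan(np.radians(p['fovy'])/2)
    K=np.array([[f,0,p['cx']],[0,f,p['cy']],[0,0,1]])
    R=cv2.Rodrigues(np.array(p['rvec'],float))[0]; t=np.array(p['tvec'],float)
    return K,R,t
def ray(p,px,z=None,):
    K,R,t=cam(p); d=R.T@np.linalg.inv(K)@np.array([px[0],px[1],1.]); o=-R.T@t
    if z is None: return o,d/np.linalg.norm(d)
    return o+d*(z-o[2])/d[2]
def tri(p1,a,p2,b):
    o1,d1=ray(p1,a);o2,d2=ray(p2,b)
    s=np.linalg.lstsq(np.c_[d1,-d2],o2-o1,rcond=None)[0]
    x1=o1+s[0]*d1;x2=o2+s[1]*d2
    return (x1+x2)/2,np.linalg.norm(x1-x2)
def proj(p,X):
    K,R,t=cam(p); x=K@(R@np.array(X)+t); return x[:2]/x[2]
E
python3 - <<'E'
from h import *
s=get_state();print(s)
for n in('scene','side'):
    p=shot(n,n+'1.png')
    print(n,p['fovy'],p['cx'],p['cy'],p['rvec'],p['tvec'])
    for k in['wide_door_hinge','wide_door_press','wide_cupboard','narrow_cupboard','jigger','stopper','corkscrew','tumbler','pick_box']:
        print(k,[(np.round(r['pixel']),round(r['conf'],2)) for r in recognise(p,k)[:2]])
shot('wrist','wrist1.png')
E
```

```text
{'t': 0.0, 'q': array([-4.06895878e-01,  3.59381022e-01,  1.10750539e-02, -3.47336720e-04,
       -1.22410532e+00, -2.88083060e-01]), 'qd': array([ 0.0004415 ,  0.00143854,  0.00048895, -0.00021875, -0.0007918 ,
       -0.00125754]), 'joint_efforts': array([ 1.34468690e-03, -5.82716882e+01,  2.93053311e+01,  6.99727312e+00,
        6.80543177e-03, -1.86401262e-04]), 'eef_pos': array([ 0.51808278, -0.43199192,  0.250634  ]), 'ee_rot': array([ 3.13995147e+00, -1.45813129e-04, -2.26589343e+00]), 'force': array([ 0.06312073,  0.34658197, -0.12460181]), 'moment': array([-0.04196122, -0.01406004,  0.05423418]), 'width': 0.08761355893508119}
scene 52.927347652722794 284.46390949525414 214.10861429741334 [ 1.98271966 -1.28366459  0.56158005] [-0.28979406  0.37804495  1.20596754]
wide_door_hinge [(array([207., 195.]), 0.85), (array([346., 289.]), 0.67)]
wide_door_press [(array([206., 196.]), 0.66), (array([403., 304.]), 0.16)]
wide_cupboard [(array([215., 186.]), 0.95)]
narrow_cupboard [(array([332., 219.]), 0.84), (array([399., 263.]), 0.33)]
jigger [(array([270., 235.]), 0.51)]
stopper [(array([251., 253.]), 0.41)]
corkscrew [(array([284., 201.]), 0.78)]
tumbler [(array([411., 288.]), 0.66)]
pick_box [(array([399., 262.]), 0.68)]
side 46.50533716381704 281.03768571468527 209.41094193874343 [ 2.08820243 -1.2427745   0.48239252] [-0.32215946  0.36936024  1.23278977]
wide_door_hinge [(array([190., 175.]), 0.58)]
wide_door_press [(array([186., 175.]), 0.77)]
wide_cupboard [(array([200., 161.]), 0.69)]
narrow_cupboard [(array([337., 214.]), 0.77)]
jigger [(array([264., 224.]), 0.55), (array([246., 248.]), 0.35)]
stopper [(array([245., 248.]), 0.43)]
corkscrew [(array([282., 184.]), 0.61)]
tumbler [(array([423., 303.]), 0.59)]
pick_box [(array([412., 275.]), 0.64)]
```

View pics/scene1.png

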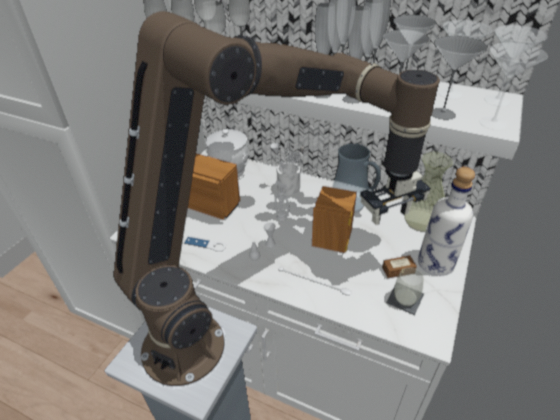

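View pics/side1.png

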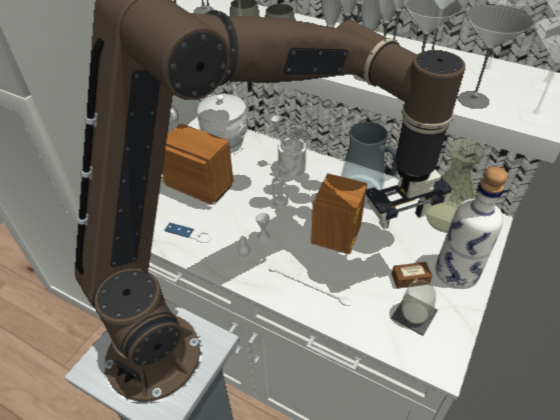

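View pics/wrist1.png

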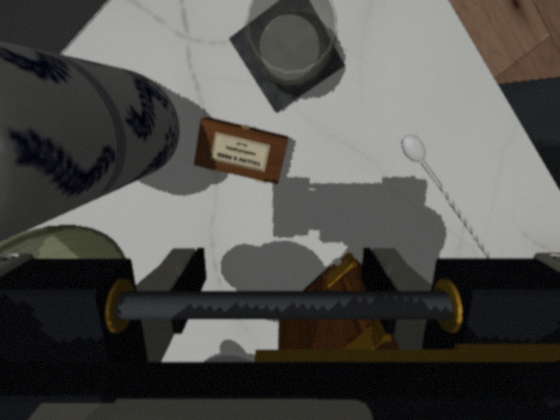

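The wide cupboard stands at the left (side ≈ (200,161)), partly hidden by the arm. The narrow one is right of centre (337,214). The jigger and stopper stand between them, towards the robot. I'll zoom in on the wide cupboard.

```bash
python3 - <<'E'
from h import *
a=cv2.imread('pics/side1.png')[110:270,130:370]; cv2.imwrite('pics/side1z.png',cv2.resize(a,None,fx=3.3,fy=3.3,interpolation=cv2.INTER_CUBIC))
a=cv2.imread('pics/scene1.png')[140:270,150:370]; cv2.imwrite('pics/scene1z.png',cv2.resize(a,None,fx=3.6,fy=3.6,interpolation=cv2.INTER_CUBIC))
p=grab_frame('side');K,R,t=cam(p);print('cam',-R.T@t)
for n,px,z in [('jig',(264,240),0),('stop',(244,254),0),('tum',(415,315),0.008),('box',(412,283),0)]: print(n,ray(p,px,z))
E
```

```text
cam [-0.35257742 -0.58267161  1.13849342]
jig [ 0.46249626 -0.05364735  0.        ]
stop [ 0.38717158 -0.02855851  0.        ]
tum [ 0.42020571 -0.54135806  0.008     ]
box [ 0.52159683 -0.5010071   0.        ]
```

View pics/side1z.png

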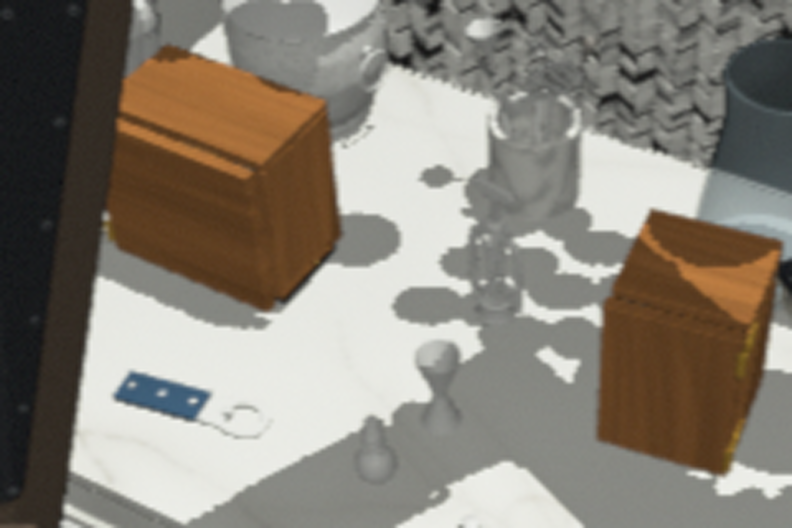

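View pics/scene1z.png

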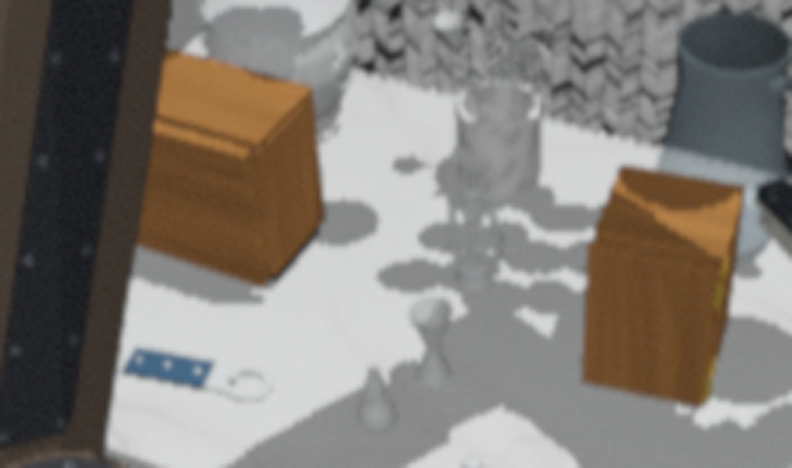

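```bash
cat > fit.py <<'E'
from h import *
from scipy.optimize import least_squares
ps=grab_frame('side');pc=grab_frame('scene')
zs=lambda x,y:(130+x/3.3-.35,110+y/3.3-.35); zc=lambda x,y:(150+x/3.6-.35,140+y/3.6-.35)
def fit(W,obs):
    def f(v):
        c,s=np.cos(v[2]),np.sin(v[2]);r=[]
        for p,L,px in obs:
            X=[v[0]+c*L[0]-s*L[1],v[1]+s*L[0]+c*L[1],L[2]]
            r+=list(proj(p,X)-np.array(px))
        return np.array(r)
    r=least_squares(f,[.6,.2 if W>.15 else -.2,0],loss='soft_l1');return r.x,f(r.x).reshape(-1,2).round(1)
h=.195
wo=[(ps,(-.065,-.095,.195),zs(252,180)),(ps,(.065,-.095,.195),zs(328,101)),(ps,(-.065,-.095,.022),zs(270,308)),
(pc,(-.065,-.095,.195),zc(245,158)),(pc,(.065,-.095,.195),zc(310,90)),(pc,(-.065,-.095,.022),zc(266,284))]
no=[(ps,(-.065,.06,.195),zs(607,300)),(ps,(.065,.06,.195),zs(653,212)),(ps,(.065,-.06,.195),zs(780,240)),(ps,(-.065,.06,.022),zs(599,438)),(ps,(-.065,-.06,.022),zs(727,474)),
(pc,(-.065,.06,.195),zc(596,242)),(pc,(.065,.06,.195),zc(622,170)),(pc,(.065,-.06,.195),zc(742,187)),(pc,(-.065,.06,.022),zc(585,382)),(pc,(-.065,-.06,.022),zc(707,404))]
v,r=fit(.19,wo);print('wide',v,r.tolist())
n,r=fit(.12,no);print('nar',n,r.tolist())
def W(v,L):
    c,s=np.cos(v[2]),np.sin(v[2]);return np.round([v[0]+c*L[0]-s*L[1],v[1]+s*L[0]+c*L[1],L[2]],4)
print('hinge',W(v,(-.065,.095,.195)),'press',W(v,(-.065,-.07,.175)),'free',W(v,(-.065,-.095,.195)))
a=cv2.imread('pics/side1.png')
for vv,w in((v,.095),(n,.06)):
  for x in(-.065,.065):
    for y in(-w,w):
      for z in(.022,.195):
        q=proj(ps,W(vv,(x,y,z)));cv2.circle(a,tuple(int(k) for k in np.round(q)),1,(0,255,0),-1)
cv2.imwrite('pics/fit1.png',cv2.resize(a[100:280,120:380],None,fx=3,fy=3))
E
python3 fit.py
```

```text
wide [0.55936389 0.25296681 0.00263726] [[-1.0, -0.0], [-0.1, -0.3], [0.4, 2.2], [0.2, -1.2], [0.5, -1.9], [-0.1, 0.8]]
nar [ 0.5746961  -0.24467648  0.13890047] [[-0.5, 1.7], [-0.3, -1.7], [1.9, -0.5], [0.1, 0.9], [0.5, 0.9], [-1.9, 0.6], [-0.2, -3.1], [1.3, -2.0], [-0.4, -0.5], [-0.2, 0.2]]
hinge [0.4941 0.3478 0.195 ] press [0.4945 0.1828 0.175 ] free [0.4946 0.1578 0.195 ]
```

View pics/fit1.png

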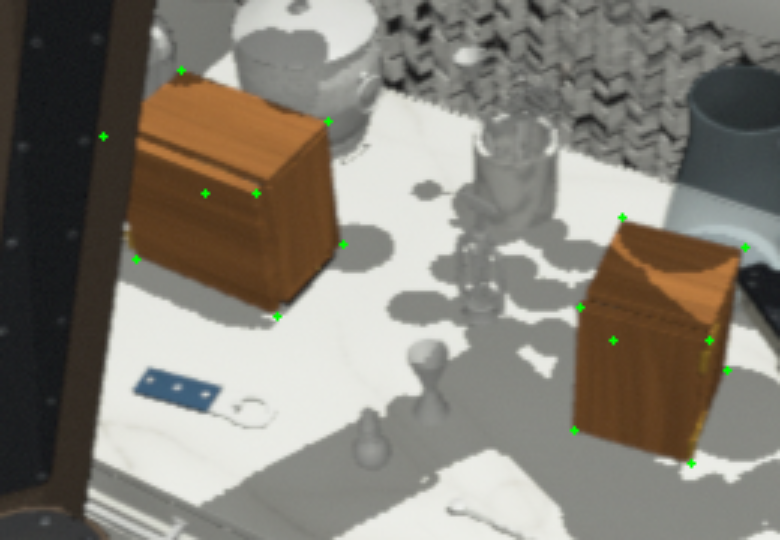

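Fit puts the wide door's front at x≈0.494, with its free edge at y≈0.158 and the hinge at y≈0.348. The yaw is about 0, but the fit is rough because the arm hides the left side. I'll raise the tool, move off to the left, turn the jaws along y and close them, then measure again.

Request:
{"op": "step_arm", "data": {"commands": "-23 19 -15 0 0 0; -30 24 -15 0 0 0; -30 24 -10 0 0 0; 0 0 0 0 0 0.175; 0 0 0 0 0 0.175; 0 0 0 0 0 0.175; 0 0 0 0 0 0.175; 0 0 0 0 0 0.175", "jaw": 0}}

```text
t: 2.2
eef_pos: [0.5201, -0.3256, 0.2916]
ee_rot: [-3.142, 0.0, 3.137]
force: [0.5, 0.7, 0.4]
width: 0.0129
```

Request:
{"op": "step_arm", "data": {"commands": "17 46 0 0 0 0; 17 46 0 0 0 0; 17 46 0 0 0 0; 17 46 0 0 0 0; 17 46 0 0 0 0; 17 46 0 0 0 0; 17 46 0 0 0 0; 0 0 0 0 0 0"}}

```text
t: 3.2
eef_pos: [0.4001, -0.0013, 0.2922]
ee_rot: [3.14, 0.002, -3.136]
force: [0.8, 0.1, 0.4]
width: 0.0002
```

```bash
python3 - <<'E'
from h import *
s=get_state();print(s['eef_pos'],s['ee_rot'],s['q'],s['width'])
w=shot('wrist','w2.png');print(w['fovy'],w['cx'],w['cy'],w['tool_from_camera'])
shot('side','side2.png')
E
```

```text
[ 0.40010487 -0.00128765  0.29219825] [ 3.14029801e+00  1.79086180e-03 -3.13566298e+00] [ 4.96420511e-01 -1.48015565e-01 -4.74141787e-01 -3.15248246e-04
 -1.24248054e+00 -2.06118468e+00] 0.00015547751761492754
67.63996874244017 283.35114551688906 207.9902363588472 [[-3.87873323e-05 -9.52983745e-01 -3.03021419e-01  8.20823931e-02]
 [ 9.99999366e-01 -3.77866564e-04  1.06036526e-03 -1.39336314e-03]
 [-1.12501252e-03 -3.03021186e-01  9.52983156e-01 -1.33656574e-01]
 [ 0.00000000e+00  0.00000000e+00  0.00000000e+00  1.00000000e+00]]
```

View pics/w2.png

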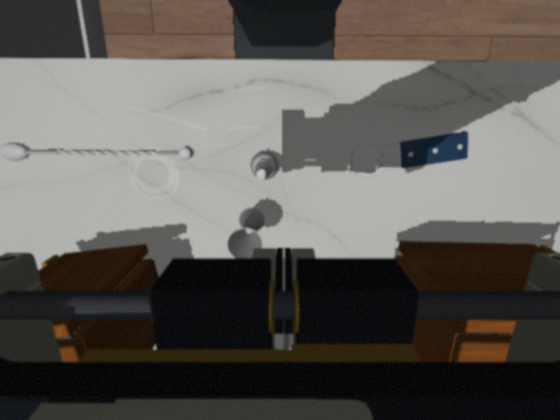

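View pics/side2.png

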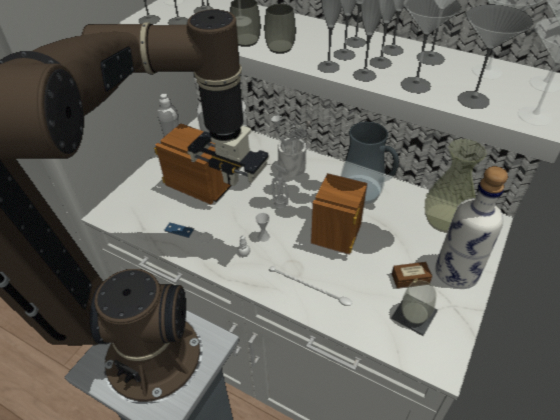

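In side2 the wide cupboard's whole left edge is visible (left corner ≈ (160,190)). The arm now covers only its back right part.

```bash
python3 - <<'E'
from h import *
a=cv2.imread('pics/side2.png')[120:220,145:255]; cv2.imwrite('pics/side2z.png',cv2.resize(a,None,fx=6,fy=6,interpolation=cv2.INTER_CUBIC))
p=shot('scene','scene2.png'); a=p['frame'][140:250,165:275,::-1]; cv2.imwrite('pics/scene2z.png',cv2.resize(a,None,fx=5.4,fy=5.4,interpolation=cv2.INTER_CUBIC))
for n in('side','scene'):
    p=grab_frame(n)
    print(n,[(np.round(r['pixel'],1),round(r['conf'],2)) for r in recognise(p,'wide_door_hinge')[:2]],[(np.round(r['pixel'],1),round(r['conf'],2)) for r in recognise(p,'wide_door_press')[:2]])
E
```

```text
side [(array([184.4, 170.2]), 0.73), (array([411.2, 274.2]), 0.27)] []
scene [(array([198.1, 193.2]), 0.83)] [(array([199.9, 192. ]), 0.55)]
```

View pics/side2z.png

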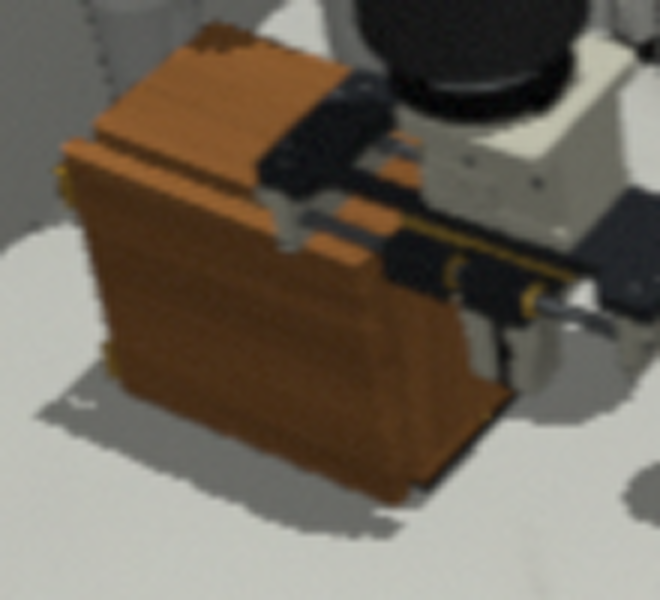

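View pics/scene2z.png

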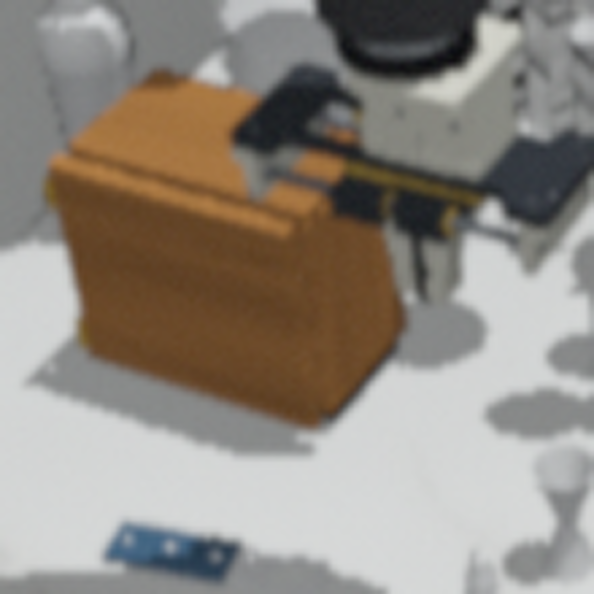

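```bash
cat > fit2.py <<'E'
from h import *
from scipy.optimize import least_squares
ps=grab_frame('side');pc=grab_frame('scene')
z1=lambda x,y:(145+x/6-.4,120+y/6-.4); z2=lambda x,y:(165+x/5.4-.4,140+y/5.4-.4)
zs=lambda x,y:(130+x/3.3-.35,110+y/3.3-.35); zc=lambda x,y:(150+x/3.6-.35,140+y/3.6-.35)
x,w=-.065,.095
obs=[(ps,(x,w,.195),z1(65,152)),(ps,(x,-w,.195),z1(360,267)),(ps,(x,w,.022),z1(120,388)),(ps,(x,-w,.022),z1(398,503)),
(pc,(x,w,.195),z2(55,163)),(pc,(x,-w,.195),z2(293,235)),(pc,(x,w,.022),z2(90,350)),(pc,(x,-w,.022),z2(318,424)),
(ps,(.065,-w,.195),zs(328,101)),(pc,(.065,-w,.195),zc(310,90)),(ps,(.065,w,.195),z1(215,30))]
for a,b in((0,4),(1,5),(2,6),(3,7)): print(obs[a][1],tri(ps,obs[a][2],pc,obs[b][2]))
def world(v,L):
    c,s=np.cos(v[2]),np.sin(v[2]);return np.array([v[0]+c*L[0]-s*L[1],v[1]+s*L[0]+c*L[1],L[2]])
# k: one radial term shared
def pd(p,X,k):
    K,R,t=cam(p);c=R@X+t;u=c[:2]/c[2];u=u*(1+k*(u@u));return K[0,0]*u+K[:2,2]
for usek in(0,1):
    f=lambda v:np.concatenate([pd(p,world(v,L),usek*v[3])-np.array(q) for p,L,q in obs])
    r=least_squares(f,[.56,.25,0,0],loss='soft_l1');v=r.x
    print(v,r.cost,f(v).reshape(-1,2).round(1).tolist())
    print('hinge',world(v,(x,w,.195)).round(4),'press',world(v,(x,-.07,.175)).round(4),'free',world(v,(x,-w,.195)).round(4))
E
python3 fit2.py
```

```text
(-0.065, 0.095, 0.195) (array([0.48773629, 0.33364375, 0.2049145 ]), np.float64(0.004464087889152893))
(-0.065, -0.095, 0.195) (array([0.48939896, 0.1525373 , 0.19910245]), np.float64(0.005162726012915674))
(-0.065, 0.095, 0.022) (array([0.48833402, 0.33970669, 0.03898035]), np.float64(0.0008962908435128689))
(-0.065, -0.095, 0.022) (array([0.48642176, 0.15194161, 0.03847946]), np.float64(0.0032811759596612904))
[ 0.56128712  0.25302857 -0.01512629  0.        ] 8.06352668007267 [[-0.6, -0.2], [0.1, -0.1], [0.6, 1.2], [0.7, 1.6], [-1.9, -0.6], [-1.2, -0.9], [0.1, 1.2], [-0.3, 1.1], [0.2, -0.2], [0.8, -1.9], [0.3, -1.9]]
hinge [0.4977 0.349  0.195 ] press [0.4952 0.184  0.175 ] free [0.4949 0.159  0.195 ]
[ 0.56171809  0.25651062 -0.00816027 -0.16499599] 6.585484722025912 [[0.3, 0.4], [-0.1, -0.4], [1.0, 1.2], [0.3, 1.0], [-1.1, -0.2], [-1.5, -1.1], [0.5, 1.1], [-0.7, 0.7], [-0.4, -0.4], [0.3, -2.1], [0.6, -1.1]]
hinge [0.4975 0.352  0.195 ] press [0.4961 0.187  0.175 ] free [0.4959 0.162  0.195 ]
```

Request:
{"op": "step_arm", "data": {"commands": "-10 46 0 0 0 0; -10 46 0 0 0 0; -10 46 0 0 0 0; -10 48 0 0 0 0; 0 0 35 0 0 0; 0 0 35 0 0 0; 0 0 37 0 0 0; 0 0 0 0 0 0"}}

```text
t: 4.75
eef_pos: [0.4395, 0.181, 0.1824]
ee_rot: [-3.138, -0.004, -3.141]
force: [0.8, -0.2, 0.6]
width: 0.0003
```

```bash
python3 - <<'E'
from h import *
s=get_state();print(s['t'],s['eef_pos'],s['ee_rot'],s['q'],s['force'])
a=shot('side','side3.png')['frame'][100:240,130:270,::-1];b=shot('scene','scene3.png')['frame'][120:260,140:280,::-1]
cv2.imwrite('pics/z3.png',cv2.resize(np.hstack([a,b]),None,fx=2.8,fy=2.8,interpolation=cv2.INTER_CUBIC))
E
```

```text
4.75 [0.43948599 0.18098411 0.18235079] [-3.13771751 -0.004253   -3.14144159] [ 8.05717047e-01  9.12890634e-02 -5.10456756e-01 -4.62803875e-04
 -9.74791454e-01 -2.37609318e+00] [ 0.82473451 -0.20172255  0.62419748]
```

View pics/z3.png

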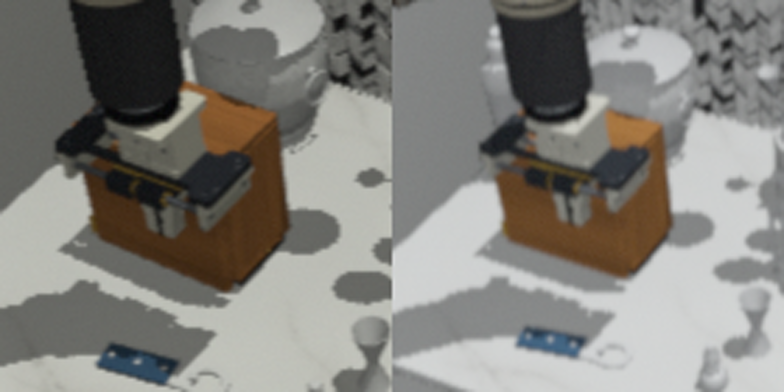

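Request:
{"op": "step_arm", "data": {"commands": "-8 0 0 0 0 0; -8 0 0 0 0 0; -6 0 0 0 0 0; -4 0 0 0 0 0; -4 0 0 0 0 0; -3 0 0 0 0 0; -3 0 0 0 0 0; 0 0 0 0 0 0"}}

```text
t: 5.85
eef_pos: [0.4768, 0.1824, 0.1845]
ee_rot: [-3.141, -0.0, -3.141]
force: [-0.6, -0.4, -0.4]
width: 0.0004
```

Request:
{"op": "step_arm", "data": {"commands": "-2 0 0 0 0 0; -2 0 0 0 0 0; -2 0 0 0 0 0; 0 0 0 0 0 0"}}

```text
t: 6.35
eef_pos: [0.4826, 0.1823, 0.1845]
ee_rot: [-3.142, -0.0, -3.141]
force: [-1.2, 1.4, 1.1]
width: 0.0003
```

Request:
{"op": "step_arm", "data": {"commands": "-2 0 0 0 0 0; -2 0 0 0 0 0; 0 0 0 0 0 0"}}

```text
t: 6.72
eef_pos: [0.4869, 0.1824, 0.1845]
ee_rot: [-3.141, 0.0, -3.141]
force: [-1.2, 0.5, 0.6]
width: 0.0005
```

Request:
{"op": "step_arm", "data": {"commands": "-2 0 0 0 0 0; -2 0 0 0 0 0; 0 0 0 0 0 0"}}

```text
t: 7.1
eef_pos: [0.4909, 0.1824, 0.1845]
ee_rot: [3.142, 0.0, -3.141]
force: [-1.8, 1.2, -0.1]
width: 0.0009
```

```bash
python3 - <<'E'
from h import *
s=get_state();print(s['t'],s['eef_pos'],s['force'],s['moment'])
a=shot('side','side4.png')['frame'][100:240,130:270,::-1];b=shot('scene','scene4.png')['frame'][120:260,140:280,::-1]
print(get_state()['force'])
cv2.imwrite('pics/z4.png',cv2.resize(np.hstack([a,b]),None,fx=2.8,fy=2.8,interpolation=cv2.INTER_CUBIC))
E
```

```text
7.1 [0.49089197 0.18243732 0.18454397] [-1.80670866  1.18570412 -0.08815179] [0.16306664 0.5200092  0.04552097]
[-1.82513472  0.82350442 -0.09336934]
```

View pics/z4.png

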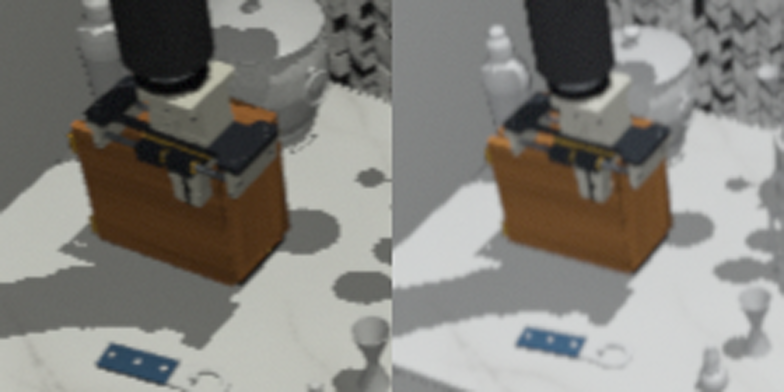

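Force x ≈ -1.8 N with a y-moment of 0.52 N m, so the finger is probably on the door. I'll push slightly more.

Request:
{"op": "step_arm", "data": {"commands": "-2 0 0 0 0 0; 0 0 0 0 0 0"}}

```text
t: 7.45
eef_pos: [0.4912, 0.1823, 0.1845]
ee_rot: [-3.141, -0.003, -3.141]
force: [-10.9, 2.4, 6.7]
width: 0.0003
```

```bash
python3 - <<'E'
from h import *
s=get_state();print(s['t'],s['eef_pos'],s['force'],s['moment'])
E
```

```text
7.45 [0.49122443 0.18231297 0.18445035] [-10.90777672   2.39285831   6.6670505 ] [0.90826728 3.57283683 0.21072979]
```

That is the inner stop: 11 N, with contact having started near x≈0.482. The press was about 9 mm, so now I'll draw back.

Request:
{"op": "step_arm", "data": {"commands": "10 0 0 0 0 0; 35 0 0 0 0 0; 40 0 0 0 0 0; 40 0 0 0 0 0; 0 -20 -20 0 0 0; 0 -20 -20 0 0 0; 0 -20 -30 0 0 0; 0 0 -10 0 0 0"}}

```text
t: 8.45
eef_pos: [0.3683, 0.1219, 0.2664]
ee_rot: [3.139, 0.003, 3.141]
force: [0.6, 0.0, 0.6]
width: 0.0004
```

```bash
python3 - <<'E'
from h import *
s=get_state();print(s['t'],s['eef_pos'],s['ee_rot'],s['force'],s['moment'])
a=shot('side','side5.png')['frame'][100:280,110:290,::-1];b=shot('scene','scene5.png')['frame'][110:290,130:310,::-1]
cv2.imwrite('pics/z5.png',cv2.resize(np.hstack([a,b]),None,fx=2.2,fy=2.2,interpolation=cv2.INTER_CUBIC))
shot('wrist','w5.png')
E
```

```text
8.45 [0.36829111 0.12186265 0.26639751] [3.13914397 0.0033059  3.14130079] [0.57337606 0.01447499 0.61840943] [ 0.09485209 -0.07197695 -0.00775073]
```

View pics/z5.png

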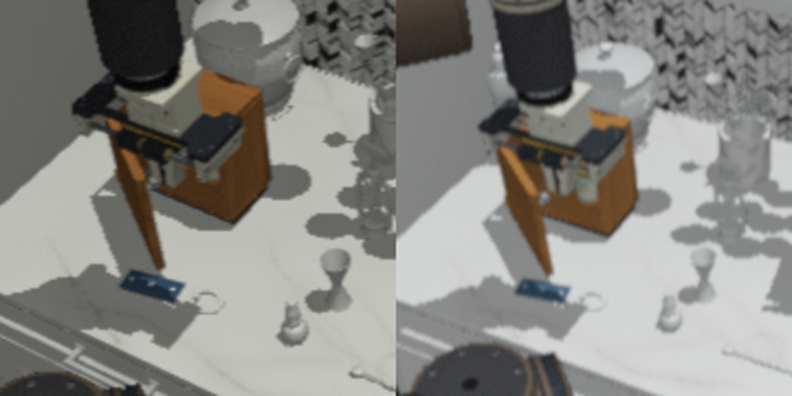

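View pics/w5.png

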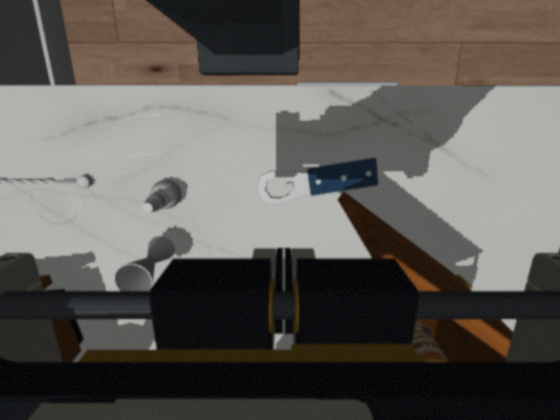

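The door has sprung ajar. In z5 its free edge is at ≈(160,265) on the left panel, and by the wrist view it stands at roughly 0.6 rad. Next I'll measure the angle and the clearance to the left wall.

```bash
python3 - <<'E'
from h import *
from scipy.spatial.transform import Rotation as Ro
s=get_state()
w=grab_frame('wrist');T=np.array(w['tool_from_camera']);f=210/np.tan(np.radians(w['fovy'])/2)
R=Ro.from_euler('xyz',s['ee_rot']).as_matrix()
def wr(px,z):
    d=R@T[:3,:3]@np.array([(px[0]-w['cx'])/f,(px[1]-w['cy'])/f,1]);o=s['eef_pos']+R@T[:3,3];return (o+d*(z-o[2])/d[2]).round(4)
print('free top',wr((342,200),.195),'other',wr((455,280),.195))
ps=grab_frame('side')
print('free top side',ray(ps,(110+117/2.2,100+178/2.2),.195),'bottom',ray(ps,(110+161/2.2,100+268/2.2),.022))
print('wall',ray(ps,(110+0/2.2,100+205/2.2),0),ray(ps,(110+90/2.2,100+140/2.2),0))
cv2.imwrite('pics/side6z.png',cv2.resize(ps['frame'][140:260,110:230,::-1],None,fx=5,fy=5,interpolation=cv2.INTER_CUBIC))
for a in(.5,.6,.7): print(a,np.array([.494,.35])+.19*np.array([-np.sin(a),-np.cos(a)]))
E
```

```text
free top [0.3447 0.161  0.195 ] other [0.4059 0.2476 0.195 ]
free top side [0.37844658 0.22175891 0.195     ] bottom [0.39235256 0.19558847 0.022     ]
wall [0.39669937 0.50898473 0.        ] [0.58146487 0.48460272 0.        ]
0.5 [0.40290915 0.18325931]
0.6 [0.38671793 0.19318623]
0.7 [0.37159864 0.20467998]
```

View pics/side6z.png

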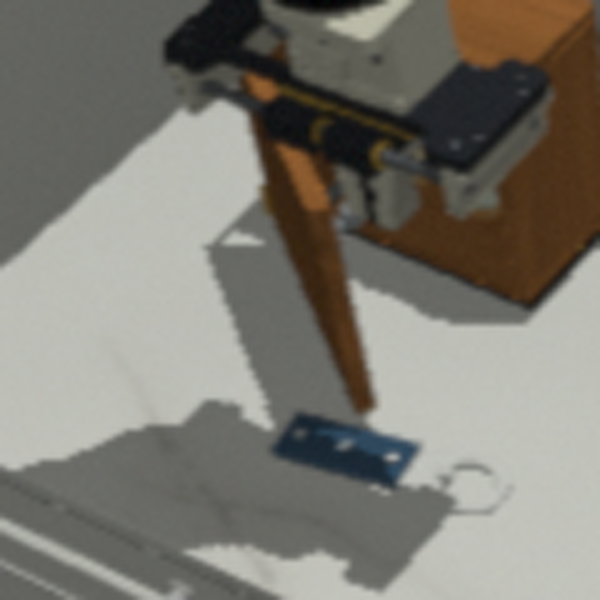

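The door is at about 0.6 rad: the bottom of its free edge is at (0.392, 0.196), and the left wall is at y≈0.49. I'll go behind the door from above.

Request:
{"op": "step_arm", "data": {"commands": "-47 39 0 0 0 0; -47 39 0 0 0 0; 0 0 0 0 0 0; 0 0 30 0 0 0; 0 0 30 0 0 0; 0 0 31 0 0 0; 0 0 0 0 0 0"}}

```text
t: 9.57
eef_pos: [0.4598, 0.1991, 0.171]
ee_rot: [-3.138, -0.005, -3.141]
force: [-0.1, 0.1, -0.4]
width: 0.0004
```

```bash
python3 - <<'E'
from h import *
s=get_state();print(s['t'],s['eef_pos'],s['q'],s['force'],s['moment'])
a=shot('side','side7.png')['frame'][100:280,110:290,::-1];b=shot('scene','scene7.png')['frame'][110:290,130:310,::-1]
cv2.imwrite('pics/z7.png',cv2.resize(np.hstack([a,b]),None,fx=2.2,fy=2.2,interpolation=cv2.INTER_CUBIC))
E
```

```text
9.575 [0.45983119 0.19906028 0.17097324] [ 8.00978772e-01  1.47121720e-01 -4.74026643e-01 -5.91840708e-04
 -9.55739865e-01 -2.37068460e+00] [-0.07472828  0.09893593 -0.3734981 ] [-0.02292538 -0.06496032 -0.00213275]
```

View pics/z7.png

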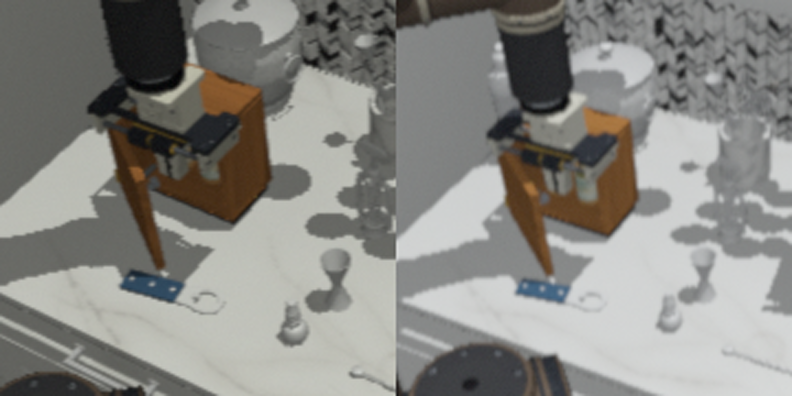

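The finger is behind the door without contact. Now I'll sweep it out slowly.

Request:
{"op": "step_arm", "data": {"commands": "10 8 0 0 0 0; 9 7 0 0 0 0; 8 7 0 0 0 0; 8 7 0 0 0 0; 8 7 0 0 0 0; 7 7 0 0 0 0; 7 6 0 0 0 0; 0 0 0 0 0 0"}}

```text
t: 10.68
eef_pos: [0.4042, 0.2498, 0.1735]
ee_rot: [3.142, -0.0, -3.14]
force: [0.6, -0.4, -0.3]
width: 0.0005
```

Request:
{"op": "step_arm", "data": {"commands": "6 6 0 0 0 0; 6 6 0 0 0 0; 6 7 0 0 0 0; 4 8 0 0 0 0; 3 8 0 0 0 0; 2 8 0 0 0 0; 0 0 0 0 0 0; 0 0 0 0 0 0"}}

```text
t: 11.68
eef_pos: [0.3776, 0.2923, 0.1735]
ee_rot: [-3.141, -0.0, -3.141]
force: [-1.1, 0.2, 0.1]
width: 0.0002
```

```bash
python3 - <<'E'
from h import *
s=get_state();print(s['t'],s['eef_pos'],s['q'],s['force'],s['moment'])
a=shot('side','side8.png')['frame'][100:280,110:290,::-1];b=shot('scene','scene8.png')['frame'][110:290,130:310,::-1]
cv2.imwrite('pics/z8.png',cv2.resize(np.hstack([a,b]),None,fx=2.2,fy=2.2,interpolation=cv2.INTER_CUBIC))
E
```

```text
11.675 [0.37760605 0.29226617 0.17349427] [ 1.07201186e+00  1.01621453e-01 -5.22064660e-01 -2.68752096e-05
 -9.47271641e-01 -2.64192585e+00] [-1.14094472  0.1822346   0.05356121] [-0.05195184 -0.04944877  0.01475055]
```

View pics/z8.png

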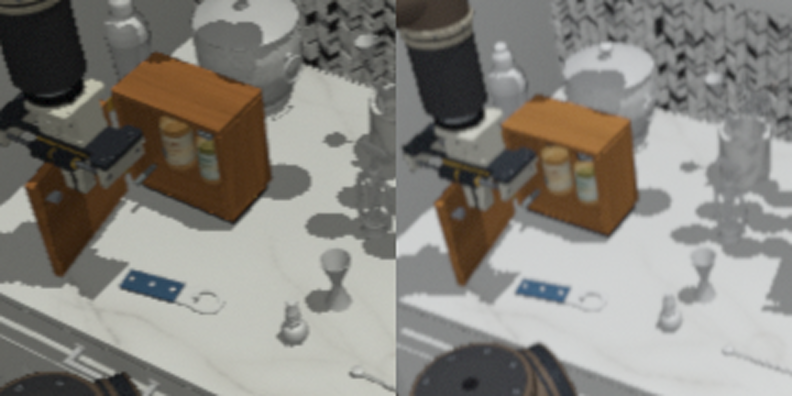

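The door is wide open, with both bottles in view. I'll move the finger away from it sideways (-y) and then up.

Request:
{"op": "step_arm", "data": {"commands": "0 -15 0 0 0 0; 0 -25 0 0 0 0; 0 -30 0 0 0 0; 0 0 -35 0 0 0; 0 -40 -40 0 0 0; 0 -45 -40 0 0 0; 0 -45 0 0 0 0; 0 0 0 0 0 0"}}

```text
t: 12.78
eef_pos: [0.3767, 0.0888, 0.289]
ee_rot: [3.14, 0.001, 3.139]
force: [-0.1, 0.6, -0.6]
width: 0.0008
```

```bash
python3 - <<'E'
from h import *
s=get_state();print(s['t'],s['eef_pos'],s['force'])
p=shot('side','side9.png');q=shot('scene','scene9.png')
a=p['frame'][100:280,110:290,::-1];b=q['frame'][110:290,130:310,::-1]
cv2.imwrite('pics/z9.png',cv2.resize(np.hstack([a,b]),None,fx=2.2,fy=2.2,interpolation=cv2.INTER_CUBIC))
E
```

```text
12.775 [0.37671735 0.0887988  0.28902665] [-0.11757204  0.63803109 -0.61721518]
```

View pics/z9.png

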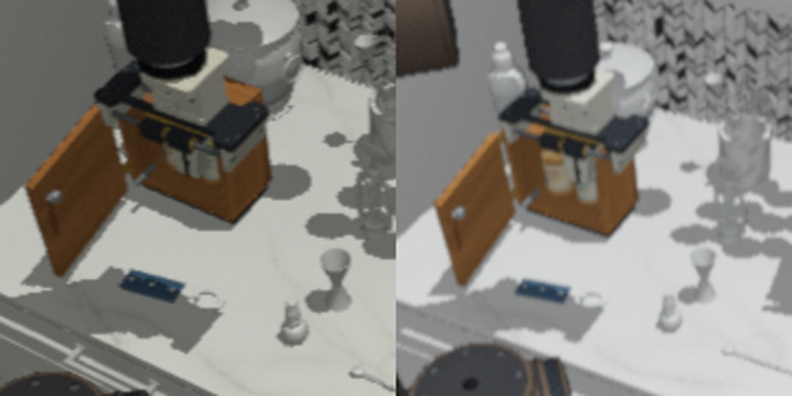

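View pics/side9.png

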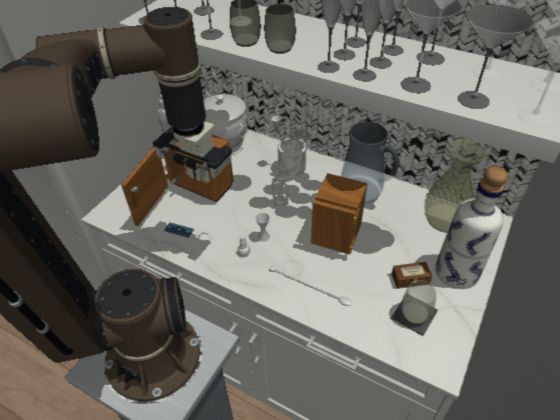

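```bash
python3 - <<'E'
from h import *
p=grab_frame('side');f=ray(p,(137.3,223.6),.022);d=np.array([.494,.35])-f[:2];print(f,np.linalg.norm(d),np.arctan2(d[0],d[1]))
a=cv2.imread('pics/side9.png').astype(int);b=p['frame'][:,:,::-1].astype(int);print('door region change',np.abs(a-b)[150:230,115:165].max(), np.abs(a-b)[150:230,115:165].mean())
print(get_state()['force'],np.abs(get_state()['qd']).max()); job_done()
E
```

```text
[0.31899077 0.31747849 0.022     ] 0.17800527719441187 1.387064685964471
door region change 59 1.35575
[ 1.12177669  0.20214229 -0.70479847] 0.01992474664091186
the job is handed in; nothing more can be done
```

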